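# Find and mark the balance point of a gate handle

### The job

The gate handle waits on the knife-edge stand, its big round foot propped on the low rest block. Slide it lengthwise along the stand, without lifting it off the knife edge, until it is clear of the rest and balances level on the edge by itself, and let it go. Then mark that point for the hanging hook: set the small metal marker saddle from the wooden riser astride the bar, right above the knife edge, and leave the handle balancing with the saddle on it.

Things in the scene. Friction and masses are not known exactly. Their poses are not given: they have to be found in the camera images.
- handle_balance (a point): Dark steel handle, an upside-down U: level square bar (14 wide, 14 high, 284 mm long) with a leg hanging at each end. This point: its balance point, on the bar's centre line, 7 mm below its top. x along the bar to the small-foot end, z up. Big foot (56 mm dia.) at x -95, small foot (32 mm) at x +175; foot undersides 92 mm below. It starts 55 to 85 mm short of balance: slide it along +x.
- handle_grip (a point): Centre of a good place to hold the handle: on the bar's centre line 120 mm along +x from its balance point, free all round; close the fingers across the 14 mm bar. Axes as for the balance point. The handle weighs 0.25 to 0.4 kg, its mass hangs low (47 mm under the bar), so it rests steadily on the edge and leans about 1 degree per mm off balance.
- knife_edge (a point): Middle of the stand's steel knife edge, at its top, 130 mm above the bench; the bar's underside rests on it. Fixed. The edge is 6 mm thick, 70 mm long along y; x along the bar, the same way as the handle's x. Along -x from 145 to 215 mm is the wooden rest block, its top 45 mm above the bench, under the big foot at the start. The wooden base is 16 mm high.
- saddle_center (a point): Marker saddle: aluminium block 24 (x) by 30 (y) by 40 mm high on the wooden riser (80 mm high), the only square block beside a round knob and a round collar 85 mm apart. This point: its centre, 20 mm above its underside; z up. A slot along x in its underside, 22 wide, 10 deep, fits over the bar; seated, this point is 17 mm above the bar's centre line. Grip its 30 mm width. 35 g.
There are look-alikes about, which are no part of the job. Leave any red look-alike of the part that bears saddle_center alone.

How it is judged (in metres and radians):
On the way:
1. the handle, let go, balances level on the knife edge clear of the rest, the saddle not yet on it (horizontal distance between handle_balance and knife_edge below 0.02 m and height (world z) of handle_balance above 0.125 m and angle between handle_balance's own z axis and vertical below 0.21 rad and contact force between handle and the fingers below 0.05 N and distance between saddle_center and handle_balance above 0.06 m), for 0.4 s.
At the end, for the whole second after the job is handed in: The handle rests on the knife edge alone, within 20 mm of its balance point and within 12 degrees of level; the saddle sits upright and fully down astride the bar (within 10 degrees), within 18 mm of the balance point and of the knife edge along the bar; everything released and at rest (horizontal distance between handle_balance and knife_edge below 0.02 m and height (world z) of handle_balance above 0.125 m and angle between handle_balance's own z axis and vertical below 0.21 rad and x of saddle_center in the frame of handle_balance between -0.018 and 0.018 m and x of saddle_center in the frame of knife_edge between -0.018 and 0.018 m and z of saddle_center in the frame of handle_balance between 0.012 and 0.021 m and angle between the z axis of saddle_center and the z axis of handle_balance, either way round below 0.17 rad and linear speed of each of handle, saddle below 0.03 m/s); the robot touches nothing.
It fails at once if the handle is lifted more than about 25 mm off the knife edge instead of slid (height (world z) of handle_balance above 0.162 m).
It also fails if it takes over 51 s, if anything falls off the work surface, if the arm or the gripper's body presses on something with over 40 N, if the wrist force passes 120 N, or if a joint passes its speed limit or range.

### The arm

A 7-joint arm with a two-finger parallel gripper is mounted at the origin on the work surface. World frame = base frame: x ahead of the robot, y to its left, z up, the work surface at z = 0. Lengths are in m, angles in degrees, forces in N, time in s.
With the tool pointing down it reaches from about 0.375 to 0.925 m from the base axis. Payload 3.1 kg.
Tool frame: the origin (TCP) lies at the centre of the arm's flange, where the gripper is bolted on; the fingertips stand 173 mm ahead of it and the grasp point (between the pads) lies 155 mm ahead of it; z points along the fingers, x is the direction in which the jaws open and shut, and the axes are right-handed (so a half turn about z gives the same grasp; the last joint's range is limited). The gripper opens to 85 mm and grips with 20 to 120 N. Pads are 22 mm wide; open, the fingers measure 114 mm over their backs; the gripper's body (76 mm by 85 mm) begins 54 mm behind the grasp point. The pads swing forward as they close: fully open they stand 13 mm farther back than shut.
Start: joints at [-79.515, 21.939, 2.515, 91.553, -1.026, 66.532, -2.859], TCP at [0.18, 0.625, 0.405] pointing down, gripper open.
Joint ranges: [-149.38, 149.38], [-23.57, 123.04], [-84.95, 90], [0, 143.3], [-89.99, 269.99], [3.08, 112.72], [-163.45, 163.45]. Speed limits (degrees/s): [159.86, 159.86, 180, 180, 180, 180, 180].

### API

Orientations are given as [roll, pitch, yaw] about the fixed x, y, z axes, in that order (R = Rz(yaw) Ry(pitch) Rx(roll)).
In Python, from plant import monitor, get_image, camera_info, workorder gives the robot as it stands.
- The arm moves only by the tool move_arm, never from a script. Its arguments are lists of equal length, an entry for each row: "fingers": the opening in per cent of the stroke, from 0 (shut) to 100 (fully open); "slide": the shift along the tool's x, y, z in mm, a list of three; "twist": the turn about the tool's z in rad. A call has 1 to 20 rows; each row is the pose to reach, as a shift and turn from the pose measured when the call began, along the tool's axes at that moment; what a row does not reach only later rows make up. A row lasts 1/8 s, in which the tool goes at most 62.5 mm and 10.7 degrees, less where a joint would pass 70% of its speed; a pose out of reach is approached as far as the arm can. A call with a gripper value outside its range is refused whole. The fingers move at their own pace and stop on an object; the grip force is fixed at half the most. Time passes only in rows, so rows that repeat a pose let the fingers close. It gives the time, the measured TCP pose, the force and the opening at its end, in the units of the state.
- monitor.state(): the state, without advancing time (a new reading comes with each control period).
- get_image(name): name is "scene" or "top" or "wrist"; returns the picture (420x560x3 uint8, red, green, blue); there is no depth.
- camera_info(name): a dict with "fovy" (degrees; the focal length in pixels is half the picture's height over the tangent of half this angle, whatever the lens; pixels are square), "cx", "cy" (the principal point, pixels), "R" (3x3) and "t" (3): a world point X has camera coordinates R X + t; the wrist camera has in their place "mount" (4x4, takes a point from camera to tool coordinates, whose origin is the TCP and whose axes are the tool frame's). Camera axes: x right, y down, z forward; pixel columns grow to the right and rows downward; lengths in m; the calibration is good to about 2 mm. A picture is of the moment at which its call begins: read the wrist's pose just before it. camera_info takes no time and is no camera call.
- workorder.hand_in(): hands the job in, once; it reports no verdict.
The state is a dict: "clock": time; "joint_pos": joint angles; "joint_velocities": joint speeds; "effort": joint torques, N m; "tool_pos": TCP position; "ee_rot": TCP orientation; "contact_force": force on the tool from outside, world axes, zero at the start; "wrist_torque": the same for the moment, N m; "finger_gap": finger opening in m.
Only numpy, scipy, OpenCV 4.12 (cv2) and the standard library are available. Lean on these libraries where they do the work, as an engineer would, in place of code of your own. Each camera call takes 0.05 s, during which the arm holds its last target. There are 200 camera calls.

## Working session

There is one attempt and no reset: what is moved stays moved. The work goes in short steps, Python scripts to look and compute and a tool call to move; the robot and the scene stay as the last step left them, time stands still between calls to the robot, and variables do not carry over. Pictures are saved under pics/ and viewed, about 8 in all and at most 12, crops included, and the job is handed in when it is done.

Besides the shell and the picture viewer there is one more tool, called after "Call:" as a command line: name --pt "numbers of a row" for each row, then --argument value for the rest. move_arm: Moves the arm, as the interface text tells. Its arguments: {"type":"object","properties":{"fingers":{"type":"array","items":{"type":"number"}},"slide":{"type":"array","items":{"type":"array","items":{"type":"number"}}},"twist":{"type":"array","items":{"type":"number"}}},"required":["fingers","slide","twist"]}

```bash
mkdir -p pics; python3 - <<'E'
from plant import monitor,get_image,camera_info
import cv2,json
s=monitor.state();print(s)
for n in("scene","top","wrist"):
    im=get_image(n);cv2.imwrite(f"pics/a_{n}.png",im[:,:,::-1]);print(n,camera_info(n))
E
```

```text
{'clock': 0.0, 'joint_pos': array([-79.51451129,  21.99480632,   2.51080053,  91.65003098,
        -1.02643552,  66.53236865,  -2.86235466]), 'joint_velocities': array([ 0.04227217, -0.00927734, -0.04606689,  0.00637525,  0.05974257,
        0.17339877,  0.01561497]), 'effort': array([ 7.60082767e-04, -4.33458817e+01,  1.02458753e+00, -2.49516642e+01,
        1.04957825e-02,  1.14569397e-02,  1.95294916e-05]), 'tool_pos': array([0.17997222, 0.62407602, 0.40324647]), 'ee_rot': array([1.79992599e+02, 1.54551898e-01, 7.39125427e+01]), 'contact_force': array([-0.33381889,  0.26584202, -0.45456249]), 'wrist_torque': array([-0.0256562 ,  0.01691617,  0.02925805]), 'finger_gap': 0.08498748341402358}
scene {'fovy': 48.76292853401399, 'cx': 282.7261299109956, 'cy': 206.51376937393056, 'R': array([[-0.53114116,  0.84726712,  0.00524405],
       [ 0.5520679 ,  0.35076628, -0.75642848],
       [-0.64273641, -0.39887523, -0.65405539]]), 't': array([ 0.3280273 , -0.27575151,  1.3249929 ])}
top {'fovy': 50.69785461096316, 'cx': 280.1194685788099, 'cy': 209.67303524232864, 'R': array([[-0.01030128, -0.99936996,  0.03396419],
       [-0.99194806,  0.00592538, -0.12650663],
       [ 0.12622567, -0.03499389, -0.99138414]]), 't': array([0.01264714, 0.64571195, 0.6706572 ])}
wrist {'fovy': 62.000860481356085, 'cx': 279.66672292774604, 'cy': 209.93468837248878, 'mount': array([[ 9.99999142e-01, -1.20566427e-04, -1.30403607e-03,
        -3.87237842e-04],
       [ 4.97013735e-04,  9.56195539e-01,  2.92728276e-01,
        -7.50444210e-02],
       [ 1.21162027e-03, -2.92728673e-01,  9.56194779e-01,
         3.08243032e-02],
       [ 0.00000000e+00,  0.00000000e+00,  0.00000000e+00,
         1.00000000e+00]])}
```

View pics/a_scene.png

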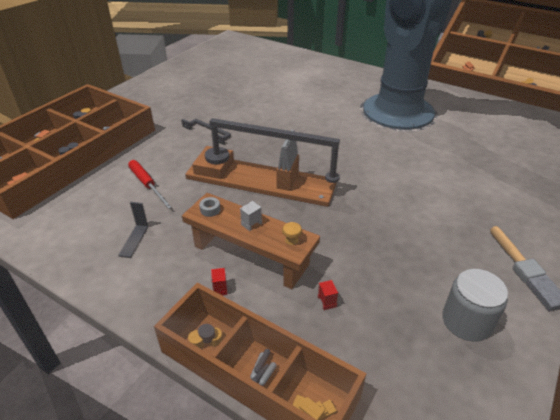

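View pics/a_top.png

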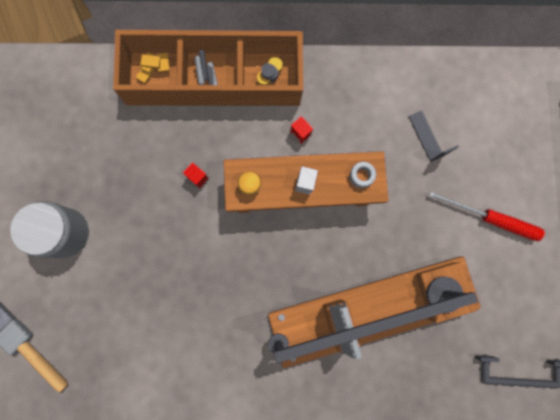

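Scene view shows the handle at about (212,122)–(337,142), knife near (288,165), saddle at (251,215) and two red look-alikes in front. In the top view the bar runs from (275,353) to (475,298), knife at (345,330), saddle at (307,180). I'll zoom in for accurate pixels.

```bash
python3 - <<'E'
import cv2
a=cv2.imread("pics/a_scene.png")[112:262,170:350];b=cv2.imread("pics/a_top.png")[150:370,220:480]
cv2.imwrite("pics/c1.png",cv2.resize(a,None,fx=4,fy=4,interpolation=cv2.INTER_CUBIC))
cv2.imwrite("pics/c2.png",cv2.resize(b,None,fx=2.7,fy=2.7,interpolation=cv2.INTER_CUBIC))
E
```

```text
(no output)
```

View pics/c1.png

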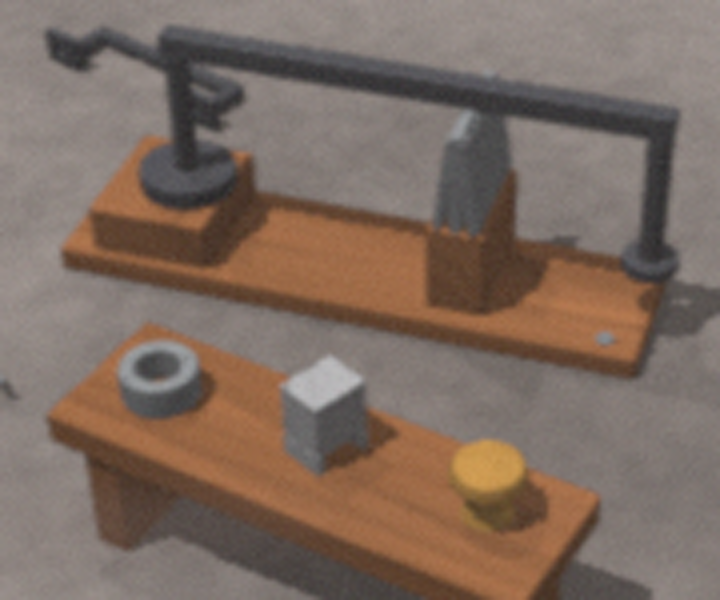

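View pics/c2.png

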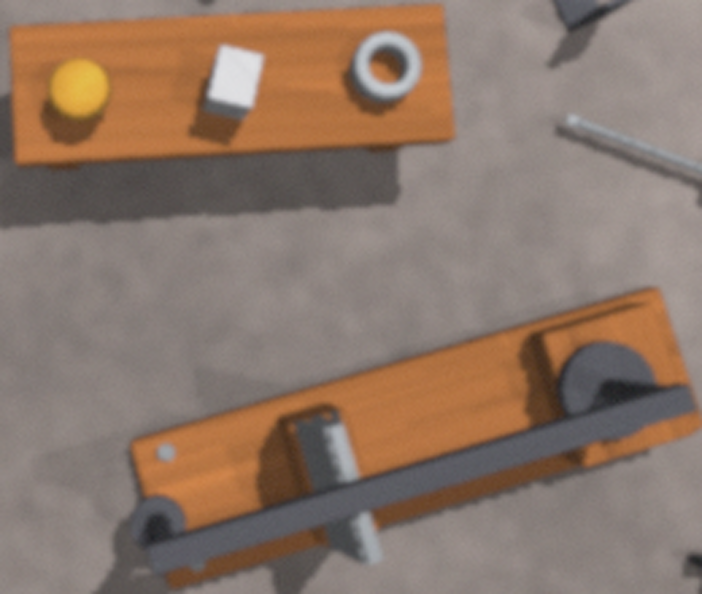

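Crop 1 (scene) gives the bar ends at (168,33) and (674,114) and the saddle top at (325,381). Crop 2 (top) gives the bar ends at (693,398) and (152,558), the knife edge from (332,425) to (373,560), and the saddle top corners. I'll triangulate these.

```bash
cat >h.py <<'E'
import numpy as np
from scipy.spatial.transform import Rotation as Ro
from plant import monitor,get_image,camera_info
def cam(n,s=None):
    c=camera_info(n);f=210/np.tan(np.radians(c['fovy']/2))
    if n!='wrist': R=np.array(c['R']);return f,c['cx'],c['cy'],R,np.array(c['t'])
    s=s or monitor.state();Rt=Ro.from_euler('xyz',s['ee_rot'],degrees=True).as_matrix()
    M=np.array(c['mount']);Rc=Rt@M[:3,:3];p=Rt@M[:3,3]+np.array(s['tool_pos'])
    return f,c['cx'],c['cy'],Rc.T,-Rc.T@p
def ray(k,uv):
    f,cx,cy,R,t=k;d=R.T@np.array([(uv[0]-cx)/f,(uv[1]-cy)/f,1]);return -R.T@t,d/np.linalg.norm(d)
def tri(*rs):
    A=sum(np.eye(3)-np.outer(d,d) for o,d in rs);b=sum((np.eye(3)-np.outer(d,d))@o for o,d in rs)
    X=np.linalg.solve(A,b);return X,[np.linalg.norm(np.cross(d,X-o)) for o,d in rs]
def atz(r,z): o,d=r;return o+d*(z-o[2])/d[2]
def proj(k,X):
    f,cx,cy,R,t=k;p=R@np.asarray(X)+t;return np.array([cx+f*p[0]/p[2],cy+f*p[1]/p[2]])
def plan(off_tool_xyz,yaw=0):pass
E
python3 - <<'E'
from h import *
np.set_printoptions(precision=4,suppress=True)
S=cam('scene');T=cam('top')
rs=lambda u,v:ray(S,(u/4+170,v/4+112)); rt=lambda u,v:ray(T,(u/2.7+220,v/2.7+150))
big=tri(rs(168,33),rt(693,398));sm=tri(rs(674,114),rt(152,558));sad=tri(rs(325,381),rt(235,78))
print(big,sm,sad);d=sm[0]-big[0];print('len',np.linalg.norm(d),'yaw',np.degrees(np.arctan2(d[1],d[0])),'tilt',np.degrees(np.arcsin(d[2]/np.linalg.norm(d))))
k1=atz(rt(332,425),.13);k2=atz(rt(373,560),.13);print('knife',k1,k2,(k1+k2)/2,np.linalg.norm(k1-k2),np.degrees(np.arctan2(*(k1-k2)[[1,0]])))
u=d/np.linalg.norm(d);bal=big[0]+u*102;
bal=big[0]+u*0.102;print('bal',bal,'short',((k1+k2)/2-bal)@u)
for c in [(223,44),(264,55),(244,112),(207,103)]:print(atz(rt(*c),sad[0][2]))
for n,uv in [('knob',(79,88)),('collar',(387,66))]:print(n,atz(rt(*uv),.1))
E
```

```text
(array([ 0.5094, -0.2538,  0.139 ]), [np.float64(0.0031142156653415653), np.float64(0.0031142156653414604)]) (array([0.4369, 0.0189, 0.141 ]), [np.float64(0.0009852663261624964), np.float64(0.0009852663261624716)]) (array([ 0.6803, -0.0285,  0.1172]), [np.float64(0.0009592254882561916), np.float64(0.000959225488256191)])
len 0.2821614200217311 yaw 104.88287997206956 tilt 0.4000402079475502
knife [ 0.4989 -0.0742  0.13  ] [ 0.4324 -0.093   0.13  ] [ 0.4656 -0.0836  0.13  ] 0.06916754995503253 15.74433959749345
bal [ 0.4832 -0.1552  0.1397] short 0.07366121398791507
[ 0.6993 -0.0232  0.1172]
[ 0.6933 -0.0452  0.1172]
[ 0.6622 -0.0338  0.1172]
[ 0.6672 -0.0141  0.1172]
knob [0.6789 0.0547 0.1   ]
collar [ 0.6906 -0.1156  0.1   ]
```

Everything agrees: bar length 282 mm, knife length 69 mm, handle about 74 mm short of balance, heights within 4 mm. Moving above the grip point, jaws across the bar.

Call:
move_arm --fingers '[100,100,100,100,100,100,100,100,100,100,100,100,100,100,100,100,100,100]' --pt "-35 28 0" --pt "-75 60 0" --pt "-115 92 0" --pt "-155 124 0" --pt "-195 156 0" --pt "-235 188 0" --pt "-275 220 0" --pt "-315 250 0" --pt "-355 282 0" --pt "-395 314 0" --pt "-435 346 0" --pt "-475 378 0" --pt "-515 410 0" --pt "-550 436 0" --pt "-562 446 0" --pt "-562 446 0" --pt "-562 446 0" --pt "-562 446 0" --twist '[0.05,0.13,0.21,0.29,0.37,0.45,0.53,0.61,0.69,0.77,0.85,0.92,0.98,1.02,1.03,1.03,1.03,1.03]'

```text
clock: 2.4
tool_pos: [0.4525, -0.0376, 0.4045]
ee_rot: [179.9, 0.1, 15.1]
contact_force: [0.1, 0.3, 0.5]
finger_gap: 0.085
```

```bash
python3 - <<'E'
from h import *
import cv2,pickle
s=monitor.state();im=get_image('wrist')[:,:,::-1];print(s['tool_pos'],s['ee_rot'],s['contact_force'],s['joint_pos'])
pickle.dump(s,open('w1.pkl','wb'))
cv2.imwrite('pics/w1.png',cv2.resize(im,None,fx=1.4,fy=1.4,interpolation=cv2.INTER_CUBIC))
E
```

```text
[ 0.45253628 -0.03764861  0.4045482 ] [1.79931712e+02 8.53794790e-02 1.50994956e+01] [0.07249174 0.27465884 0.48542063] [-42.36759602  -1.51286422  42.01260916 118.97320213   1.24357429
  62.22175008  14.15378392]
```

View pics/w1.png

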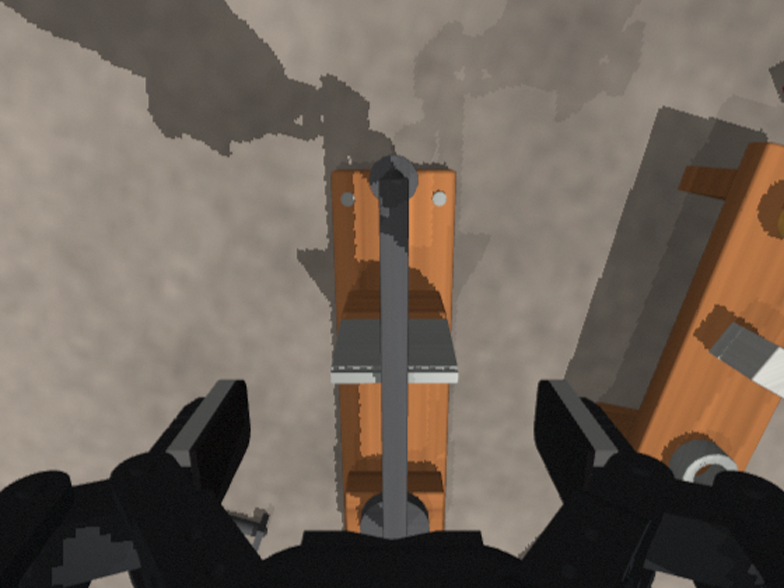

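The wrist view shows the bar centred at column ~395, its small end at (394,180), and the knife-edge strip at rows 372–383 between columns 331 and 458.

```bash
python3 - <<'E'
from h import *
import pickle
np.set_printoptions(precision=4,suppress=True)
W=cam('wrist',pickle.load(open('w1.pkl','rb')));r=lambda u,v:ray(W,(u/1.4,v/1.4));T=cam('top')
rt=lambda u,v:ray(T,(u/2.7+220,v/2.7+150));S=cam('scene')
for k in [(331,378),(458,377)]:print('k',atz(r(*k),.13))
k=atz(r(394.5,378),.13)
e=atz(r(394,176),.144);b=atz(r(396,500),.144);d=(e-b);u=d/np.linalg.norm(d)
print(k,'end',e,'yaw',np.degrees(np.arctan2(u[1],u[0])),'bal',e-.182*u,'grip',e-.062*u,'short',(k-(e-.182*u))@u)
print('tri end',tri(r(394,176),rt(152,558)),'knife mid',tri(r(394.5,378),rt(352.5,492.5)))
print('saddle top corner near', [atz(r(*c),.12) for c in [(748,373)]])
E
```

```text
k [ 0.4321 -0.0941  0.13  ]
k [ 0.4993 -0.0752  0.13  ]
[ 0.4658 -0.0849  0.13  ] end [0.437  0.0204 0.144 ] yaw 105.5191579762724 bal [ 0.4857 -0.155   0.144 ] grip [ 0.4536 -0.0394  0.144 ] short 0.07282791212909544
tri end (array([0.4369, 0.0189, 0.1377]), [np.float64(0.0010431739296065169), np.float64(0.001043173929606545)]) knife mid (array([ 0.4656, -0.0834,  0.1328]), [np.float64(0.0002914839276667797), np.float64(0.0002914839276666557)])
saddle top corner near [array([ 0.6608, -0.0342,  0.12  ])]
```

Call:
move_arm --fingers '[80,70,60,60,60,60,60,60,0,0,0,0,0,0,0]' --pt "0 1 25" --pt "1 2 55" --pt "1 2 80" --pt "1 2 100" --pt "1 2 110" --pt "1 2 112" --pt "1 2 112" --pt "1 2 112" --pt "1 2 112" --pt "1 2 112" --pt "1 2 112" --pt "1 2 112" --pt "1 2 112" --pt "1 2 112" --pt "1 2 112" --twist '[0,0,0,0,0,0,0,0,0,0,0,0,0,0,0]'

```text
clock: 4.32
tool_pos: [0.4543, -0.0397, 0.293]
ee_rot: [179.9, 0.0, 15.1]
contact_force: [-1.3, -0.4, 5.1]
finger_gap: 0.0132
```

Call:
move_arm --fingers '[0,0,0,0,0,0,0,0,0,0,0,0,0,0,0,0]' --pt "0 0 -1" --pt "0 -3 -1" --pt "0 -9 -1" --pt "0 -16 -1" --pt "0 -23 -1" --pt "0 -30 -1" --pt "0 -37 -1" --pt "0 -44 -1" --pt "0 -51 -1" --pt "0 -58 -1" --pt "0 -65 -1" --pt "0 -70 -1" --pt "0 -73 -1" --pt "0 -73 -1" --pt "0 -73 -1" --pt "0 -73 -1" --twist '[0,0,0,0,0,0,0,0,0,0,0,0,0,0,0,0]'

```text
clock: 6.32
tool_pos: [0.4353, 0.0311, 0.2939]
ee_rot: [180.0, 0.0, 15.1]
contact_force: [-0.5, 1.5, -2.0]
finger_gap: 0.0127
```

```bash
python3 - <<'E'
from h import *
import cv2
print(monitor.state()['contact_force'])
a=get_image('scene')[100:250,160:360,::-1];b=get_image('top')[250:420,200:480,::-1]
a=cv2.resize(a,(400,300),interpolation=cv2.INTER_CUBIC);b=cv2.resize(b,(494,300),interpolation=cv2.INTER_CUBIC)
cv2.imwrite('pics/s2.png',cv2.resize(cv2.hconcat([a,b]),None,fx=.89,fy=.89))
E
```

```text
[-0.48708774  1.45969095 -1.98721099]
```

View pics/s2.png

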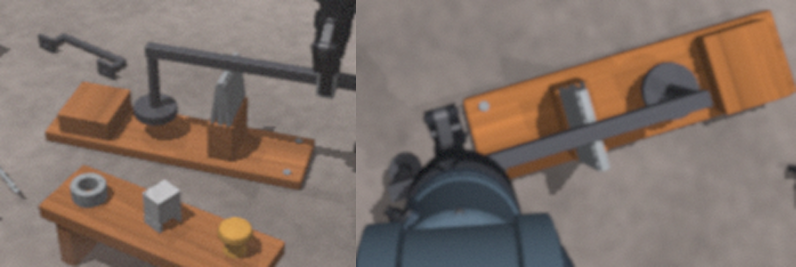

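The handle is held level and clear of the rest, and it moved the planned 73 mm. I'll lower 1 mm, release and retreat upward.

Call:
move_arm --fingers '[0,0,0,20,30,45,60,60,60,60,60,70,80,80]' --pt "0 0 1" --pt "0 0 1" --pt "0 0 1" --pt "0 0 1" --pt "0 0 1" --pt "0 0 1" --pt "0 0 1" --pt "0 0 1" --pt "0 0 -10" --pt "0 0 -35" --pt "0 0 -65" --pt "0 0 -90" --pt "0 0 -100" --pt "0 0 -100" --twist '[0,0,0,0,0,0,0,0,0,0,0,0,0,0]'

```text
clock: 8.18
tool_pos: [0.4355, 0.031, 0.3945]
ee_rot: [180.0, -0.1, 15.1]
contact_force: [0.6, -0.1, 0.6]
finger_gap: 0.0684
```

```bash
python3 - <<'E'
from h import *
import cv2,pickle
s=monitor.state();pickle.dump(s,open('w2.pkl','wb'));print(s['tool_pos'],s['ee_rot'])
w=get_image('wrist')[:,:,::-1];a=get_image('scene')[90:240,160:360,::-1]
a=cv2.resize(a,None,fx=3,fy=3,interpolation=cv2.INTER_CUBIC)
cv2.imwrite('pics/s3.png',a);cv2.imwrite('pics/w3.png',w)
E
```

```text
[0.43550708 0.03100431 0.39454538] [ 1.79985709e+02 -6.62923871e-02  1.50822129e+01]
```

View pics/s3.png

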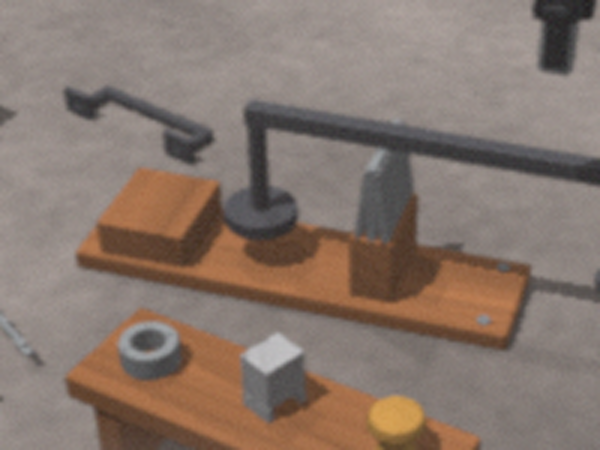

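It is balancing free and level. I'll check the tilt by projection, then move above the saddle.

```bash
python3 - <<'E'
from h import *
S=cam('scene');u=np.array([np.cos(np.radians(105.2)),np.sin(np.radians(105.2)),0]);k=np.array([.4657,-.084,.144])
for t in(-6,-3,0,3,6):
    a=np.radians(t);d=u*np.cos(a)+np.array([0,0,np.sin(a)])
    print(t,[((proj(S,k+d*x)-[160,90])*3).round(1) for x in(-.102,.1)])
E
```

```text
-6 [array([245.1,  87.5]), array([522.3, 159.6])]
-3 [array([245.,  94.]), array([523.5, 153.2])]
0 [array([245.2, 100.6]), array([524.3, 146.7])]
3 [array([245.8, 107.1]), array([524.7, 140.1])]
6 [array([246.7, 113.7]), array([524.7, 133.3])]
```

Call:
move_arm --fingers '[80,80,80,80,80,80,80,80,80,80,80]' --pt "20 10 0" --pt "50 27 0" --pt "83 45 0" --pt "116 63 0" --pt "150 82 0" --pt "180 99 0" --pt "205 113 0" --pt "221 121 0" --pt "221 121 0" --pt "221 121 0" --pt "221 121 0" --twist '[0.05,0.13,0.22,0.31,0.4,0.48,0.53,0.54,0.54,0.54,0.54]'

```text
clock: 9.65
tool_pos: [0.679, -0.0281, 0.3924]
ee_rot: [179.9, 0.2, -15.9]
contact_force: [0.4, -0.3, -0.8]
finger_gap: 0.0684
```

```bash
python3 - <<'E'
from h import *
import cv2,pickle
s=monitor.state();im=get_image('wrist')[:,:,::-1];print(s['tool_pos'],s['ee_rot'],s['contact_force'])
pickle.dump(s,open('w4.pkl','wb'))
cv2.imwrite('pics/w4.png',cv2.resize(im,None,fx=1.4,fy=1.4,interpolation=cv2.INTER_CUBIC))
E
```

```text
[ 0.67898458 -0.02813378  0.39236047] [ 1.79899460e+02  1.53268441e-01 -1.58539704e+01] [ 0.41851962 -0.27837138 -0.78388601]
```

View pics/w4.png

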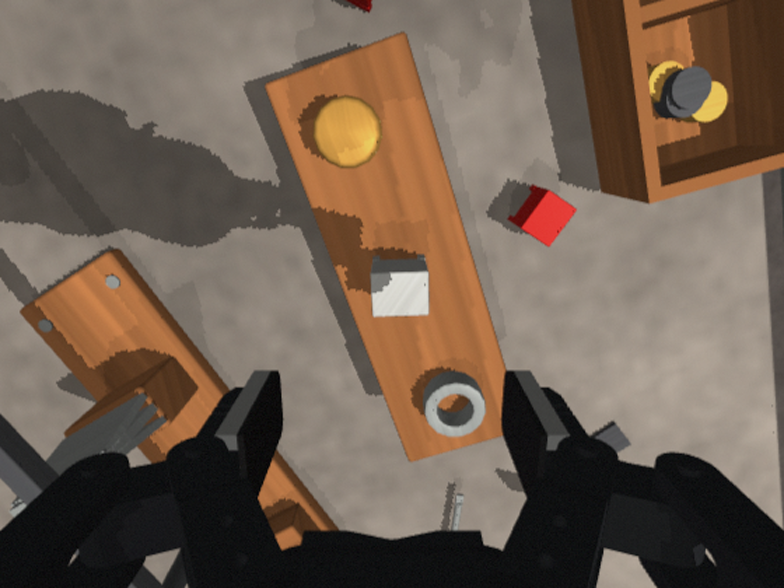

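Tilt is under 2°. The wrist view shows the saddle's top face at (372,275)–(429,316), centre (400.5,295), turned about -2°. Collar is at (455,408) and knob at (347,131), both clear of the jaws.

```bash
python3 - <<'E'
from h import *
import pickle
np.set_printoptions(precision=4,suppress=True)
s=pickle.load(open('w4.pkl','rb'));W=cam('wrist',s);r=lambda u,v:ray(W,(u/1.4,v/1.4));T=cam('top')
Rt=Ro.from_euler('xyz',s['ee_rot'],degrees=True).as_matrix()
c=[(372,275),(428,272),(429,315),(373,318)]
P=[atz(r(*p),.12) for p in c];C=np.mean(P,0);print(C,[np.linalg.norm(P[i]-P[i-1]) for i in range(4)])
print('tri',tri(r(400.5,295),ray(T,(235/2.7+220,78/2.7+150))))
print('shift',Rt.T@(C-[0,0,.02]-s['tool_pos'])-[0,0,.155])
print([ (Rt.T@(P[i]-P[j]))[:2] for i,j in((1,0),(2,3),(3,0),(2,1))])
E
```

```text
[ 0.682  -0.0302  0.12  ] [np.float64(0.023336369131037944), np.float64(0.028589893905493925), np.float64(0.023260310376532034), np.float64(0.02938089909098057)]
tri (array([ 0.6813, -0.0301,  0.1174]), [np.float64(0.0009587142765322993), np.float64(0.0009587142765324674)])
shift [0.0043 0.0007 0.1374]
[array([ 0.0285, -0.0016]), array([ 0.0293, -0.0017]), array([0.0002, 0.0233]), array([0.001 , 0.0232])]
```

Call:
move_arm --fingers '[80,80,80,80,80,80,80,80,15,15,15,15,15,15,15]' --pt "2 1 25" --pt "4 1 60" --pt "4 1 95" --pt "4 1 118" --pt "4 1 128" --pt "4 1 131" --pt "4 1 131" --pt "4 1 131" --pt "4 1 131" --pt "4 1 131" --pt "4 1 131" --pt "4 1 131" --pt "4 1 131" --pt "4 1 131" --pt "4 1 131" --twist '[-0.03,-0.04,-0.04,-0.04,-0.04,-0.04,-0.04,-0.04,-0.04,-0.04,-0.04,-0.04,-0.04,-0.04,-0.04]'

```text
clock: 11.58
tool_pos: [0.6826, -0.0303, 0.2622]
ee_rot: [179.9, 0.1, -13.6]
contact_force: [0.1, -0.5, 4.3]
finger_gap: 0.0293
```

The saddle is gripped (29.3 mm gap). Lifting and carrying it over the knife edge.

Call:
move_arm --fingers '[15,15,15,15,15,15,15,15,15,15,15,15,15,15,15,15,15]' --pt "0 0 -15" --pt "0 0 -45" --pt "0 0 -75" --pt "0 0 -100" --pt "-10 5 -110" --pt "-35 18 -110" --pt "-62 32 -110" --pt "-90 47 -110" --pt "-118 62 -110" --pt "-146 77 -110" --pt "-170 90 -110" --pt "-188 99 -110" --pt "-197 104 -110" --pt "-197 104 -110" --pt "-197 104 -110" --pt "-197 104 -110" --pt "-197 104 -110" --twist '[0,0,0,0,-0.04,-0.1,-0.17,-0.24,-0.31,-0.38,-0.44,-0.49,-0.5,-0.5,-0.5,-0.5,-0.5]'

```text
clock: 13.7
tool_pos: [0.4674, -0.085, 0.3725]
ee_rot: [179.9, 0.1, 15.1]
contact_force: [-0.3, -0.1, -0.5]
finger_gap: 0.0293
```

```bash
python3 - <<'E'
from h import *
import cv2,pickle
s=monitor.state();im=get_image('wrist')[:,:,::-1];print(s['tool_pos'],s['ee_rot'],s['contact_force'],s['finger_gap'])
pickle.dump(s,open('w5.pkl','wb'))
a=get_image('scene')[50:225,160:370,::-1]
a=cv2.resize(a,(360,300),interpolation=cv2.INTER_CUBIC)
cv2.imwrite('pics/w5.png',cv2.hconcat([cv2.resize(im,(400,300),interpolation=cv2.INTER_AREA),a]))
E
```

```text
[ 0.46738161 -0.08497216  0.37253083] [1.79935827e+02 1.06662821e-01 1.51122662e+01] [-0.27933705 -0.06380501 -0.48100452] 0.02927196099064566
```

View pics/w5.png

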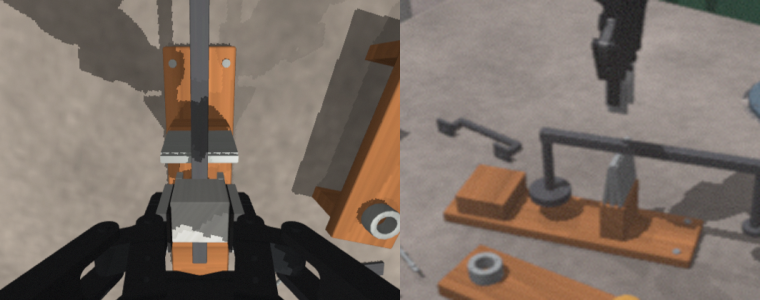

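The saddle hangs square in the jaws above the bar, the handle still balanced. Bar at columns 190–209, saddle at 171–230, knife strip at row 158 (columns 160–239). Checking the alignment numerically.

```bash
python3 - <<'E'
from h import *
import pickle
np.set_printoptions(precision=4,suppress=True)
s=pickle.load(open('w5.pkl','rb'));W=cam('wrist',s);Rt=Ro.from_euler('xyz',s['ee_rot'],degrees=True).as_matrix()
g=lambda u,v,z:Rt.T@(atz(ray(W,(u*1.4,v*1.4)),z)-s['tool_pos'])
zt=s['tool_pos'][2]-.142
print('knife',g(199.5,158,.13),'bar',g(199.5,100,.144),g(199.5,175,.144),'saddle',g(200.5,205,zt),g(171,205,zt),g(230,205,zt))
E
```

```text
knife [-0.0009 -0.0019  0.2425] bar [-0.0008 -0.0546  0.2285] [-0.0009  0.0086  0.2285] saddle [-0.0002 -0.0116  0.142 ] [-0.015  -0.0116  0.142 ] [ 0.0145 -0.0116  0.142 ]
```

Aligned to about 1 mm. Lowering to just above seating, then creeping down.

Call:
move_arm --fingers '[15,15,15,15,15,15,15,15,15]' --pt "-1 -1 10" --pt "-1 -1 22" --pt "-1 -1 34" --pt "-1 -1 44" --pt "-1 -1 50" --pt "-1 -1 53" --pt "-1 -1 54" --pt "-1 -1 54" --pt "-1 -1 54" --twist '[0,0,0,0,0,0,0,0,0]'

```text
clock: 14.92
tool_pos: [0.466, -0.0845, 0.3188]
ee_rot: [179.9, 0.1, 15.1]
contact_force: [0.3, -0.3, 1.1]
finger_gap: 0.0289
```

Call:
move_arm --fingers '[15,15,15,15,15]' --pt "0 0 1" --pt "0 0 1.5" --pt "0 0 2" --pt "0 0 2" --pt "0 0 2" --twist '[0,0,0,0,0]'

```text
clock: 15.55
tool_pos: [0.466, -0.0845, 0.3168]
ee_rot: [179.9, 0.1, 15.1]
contact_force: [0.6, 0.1, -0.2]
finger_gap: 0.0293
```

Call:
move_arm --fingers '[15,15,15,15]' --pt "0 0 0.7" --pt "0 0 1.5" --pt "0 0 1.5" --pt "0 0 1.5" --twist '[0,0,0,0]'

```text
clock: 16.05
tool_pos: [0.4662, -0.0846, 0.316]
ee_rot: [180.0, 0.1, 15.1]
contact_force: [-1.6, 0.2, 5.2]
finger_gap: 0.029
```

```bash
python3 - <<'E'
from h import *
import cv2
print(monitor.state()['contact_force'])
a=get_image('scene')[90:210,200:360,::-1]
cv2.imwrite('pics/s6.png',cv2.resize(a,None,fx=4.5,fy=4.5,interpolation=cv2.INTER_CUBIC))
E
```

```text
[-1.6486569   0.24643102  5.21819126]
```

View pics/s6.png

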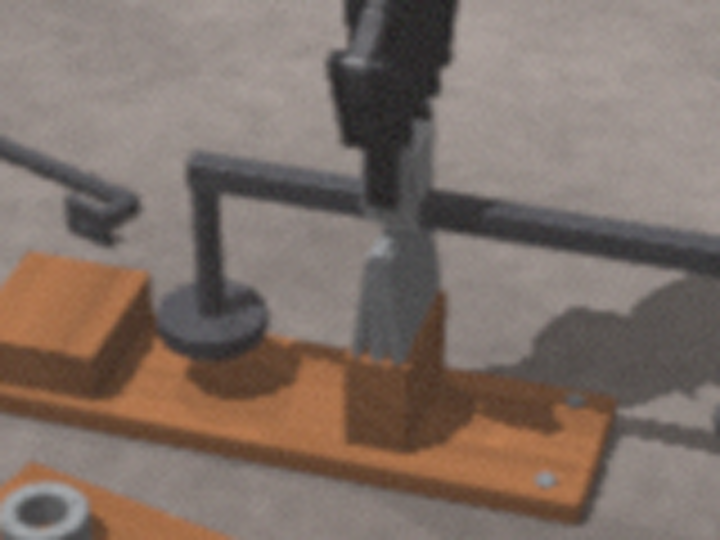

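Contact (5 N) came at exactly the predicted seated height (TCP 0.316), and the saddle is astride the bar over the edge. Releasing and going up.

Call:
move_arm --fingers '[36,40,50,60,70,70,70,70,70,70,70,70,70,70,70]' --pt "0 0 -0.3" --pt "0 0 -0.3" --pt "0 0 -0.3" --pt "0 0 -0.3" --pt "0 0 -0.3" --pt "0 0 -0.3" --pt "0 0 -8" --pt "0 0 -25" --pt "0 0 -50" --pt "0 0 -80" --pt "0 0 -110" --pt "0 0 -120" --pt "0 0 -120" --pt "0 0 -120" --pt "0 0 -120" --twist '[0,0,0,0,0,0,0,0,0,0,0,0,0,0,0]'

```text
clock: 17.98
tool_pos: [0.4659, -0.0844, 0.4347]
ee_rot: [180.0, 0.2, 15.1]
contact_force: [0.0, -0.1, 0.0]
finger_gap: 0.0598
```

```bash
python3 - <<'E'
from h import *
import cv2,pickle
s=monitor.state();im=get_image('wrist')[:,:,::-1];print(s['tool_pos'],s['ee_rot'],s['contact_force'],s['finger_gap'])
pickle.dump(s,open('w7.pkl','wb'))
a=get_image('scene')[85:210,190:360,::-1]
a=cv2.resize(a,(408,300),interpolation=cv2.INTER_CUBIC);w=cv2.resize(im[90:390,85:475],(390,300))
cv2.imwrite('pics/w7.png',cv2.hconcat([w,a]))
E
```

```text
[ 0.46589961 -0.0843531   0.43473479] [179.98994172   0.22401859  15.09531875] [ 0.00078696 -0.14760107  0.03281157] 0.059764735495848674
```

View pics/w7.png

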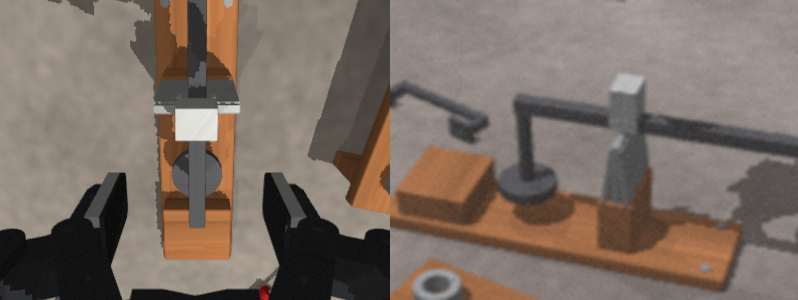

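The saddle sits upright astride the bar directly over the knife, and the handle is close to level. Final numeric check.

```bash
python3 - <<'E'
from h import *
import pickle
np.set_printoptions(precision=4,suppress=True)
s=pickle.load(open('w7.pkl','rb'));W=cam('wrist',s);S=cam('scene');Rt=Ro.from_euler('xyz',s['ee_rot'],degrees=True).as_matrix()
g=lambda u,v,z:(Rt.T@(atz(ray(W,(u+85,v+90)),z)-s['tool_pos']))*1000
k=g(197,107,.13);print('knife',k,'saddle-knife along x',-(g(197,124,.174)-k)[1],'big end - knife',-(g(197,227,.144)-k)[1],'(want -102)')
print('big end tri',tri(ray(W,(282,317)),ray(S,(130/2.4+190,97/2.4+85))))
E
```

```text
knife [  1.1577  -1.3322 304.7324] saddle-knife along x -0.37986129123430634 big end - knife -102.88817194820771 (want -102)
big end tri (array([ 0.4918, -0.1798,  0.1422]), [np.float64(0.00324480446197443), np.float64(0.0032448044619745138)])
```

All within tolerance (saddle 0.4 mm and balance point about 1 mm from the edge, big end at height 0.142 m). Handing in.

```bash
python3 -c "
from plant import workorder;print(workorder.hand_in())"
```

```text
the job is handed in; nothing more can be done
None
```

I slid the handle 73 mm along the knife edge until it balanced by itself, then let go. I then set the saddle astride the bar over the edge, let go, moved the arm clear and handed in at about 18 s of robot time. `hand_in()` gave no verdict.

**Last checks:**

| Check | Measured | Limit |
|---|---|---|
| Balance point to knife edge | about 1 mm | 20 mm |
| Saddle to knife edge along the bar | about 0.4 mm | 18 mm |
| Handle tilt | about 1–3°, big foot slightly low | 12° |

- **Seating:** the saddle met the bar with 5 N at the predicted height. The last picture shows it upright and the gripper clear of everything.
- **Disagreements:** the sight lines from the two cameras missed each other by about 3 mm each at the big end of the bar. The first triangulated heights came out 2–4 mm below the ones given. The last tilt reading (2–3°) is from a coarse pixel pick in one picture.
- **Not checked:** I read the saddle's upright angle only by eye, and did not measure that everything was at rest.

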